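# Clamp a glass sample cell with the torque-limiting knob

## Task

Take the carrier with the glass cell (orange grip) by its grip, lay it in front of the small clamp press and slide it in between the rails until it gently meets the red stop, then let go. Then turn the black knob clockwise, seen from above, until the foot is down on the cell and the knob's slip clutch clicks: the knob must slip at least one full click (20 degrees) past its collar, but no more than three. Leave the cell clamped, and do not disturb the other things on the bench.

Things in the scene. Friction and masses are not known exactly. Their poses are not given: they have to be found in the camera images.
- press: Small bench clamp press, fixed. Grey base plate, top 10 mm above the bench, x = -160 to +50 mm, y = +-62 mm. Origin on the bench below the knob's axis; x is the way the carrier slides in, z up. A white bridge (30 mm posts at x = 0, 76 mm apart inside; crossbar 34 mm deep in x, underside 67 mm, top 85 mm above the bench) stands over the channel and carries the knob.
- seat (a point): Point on top of the press's base plate under the knob's axis, in the middle of the channel; axes as the press. Two rails 12 mm high form the channel, 44 mm wide, along x from -28 to +50 mm; its mouth flares out to about 63 mm wide at x = -52 mm. In front of that the plate is flat and open.
- stop: Red stop block across the end of the channel, 14 mm high, fixed. Origin at the foot of the middle of its face that meets the carrier: 30 mm along the press's x from the knob's axis, 10 mm above the bench; axes as the press.
- carrier: Sample carrier, loose, 0.13 to 0.21 kg: aluminium strip 160 x 40 x 8 mm; origin at the centre of its underside, x along it to the cell end, z up. At x = +50 mm it bears a round cell (brass ring, green glass, 34 mm diameter, top 24 mm above the underside); at x = -60 mm an upright orange grip. Home, its nose meets the red stop and the cell is below the foot.
- carrier_grip (a point): Point in the orange grip to take it by, 34 mm above the carrier's underside, at x = -60 mm of the carrier; axes as the carrier. The grip plate is 32 mm long in x, 10 mm thick in y, and reaches from 8 to 50 mm above the underside.
- carrier_nose (a point): Middle of the carrier's end face at its cell end, 4 mm above its underside, at x = +80 mm of the carrier.
- foot: Steel pressure foot of the press, 24 mm diameter; origin at the centre of its underside. The screw moves it down about 5 mm per radian of collar turn. At the start it hangs 5 to 11.5 mm above the top of a cell that is home (too little to judge by eye); on the cell it can go no lower.
- spindle: Aluminium collar of the screw, a disc of 60 mm diameter just below the knob, top 90 mm above the bench; red mark by the rim on its -x side; z up, on the axis. Collar and knob turn as one, against a drag of 0.25 N m either way, until the foot meets the cell (1 to 2.3 rad clockwise from the start); over the next 0.45 rad or so pressure builds up, then the collar stops. It stays clamped when let go.
- knob: Black fluted round knob, 42 mm diameter, 38 mm high, underside (origin) 93 mm above the bench; axis z up; white line on top and down its -x side, at the start over the collar's red mark (x axes agree). A slip clutch joins it to the collar: once the collar is stopped, the knob slips on it at 0.46 N m and the torque rises no further.
- knob_grip (a point): Point on the knob's axis to grip it at, 24 mm above its underside, 14 mm below its top; any yaw will do. One click is 20 degrees (0.35 rad) of slip between knob and collar; the angle between white line and red mark shows the slip and is kept when let go. With the cell clamped, the pressure helps turning back: that then takes only about 0.05 N m, and loosens the clamp.
- spare: Spare carrier without a cell, grey grip, otherwise the same as the carrier; not needed, leave it. Origin and axes as the carrier's.
- wash_bottle: White wash bottle, 60 mm diameter, 180 mm high; origin at the centre of its underside. Leave it.
- beaker: Glass beaker, 70 mm diameter, 90 mm high; origin at the centre of its underside. Leave it.
- cap: White screw cap, 34 mm diameter, 14 mm high; origin at the centre of its underside. Leave it.
- jar: Amber jar, 52 mm diameter, 70 mm high; origin at the centre of its underside. Leave it.

How it is judged (in metres and radians):
On the way, in this order (a step that is already met when the one before it is completed fails the run):
1. the carrier is home against the stop and let go, before the foot presses on it (x of carrier_nose in the frame of stop between -0.003 and 0.003 m and y of carrier_nose in the frame of stop between -0.005 and 0.005 m and z of carrier_nose in the frame of stop below 0.007 m and angle between the x axis of carrier and the x axis of press, either way round below 0.09 rad and contact force between foot and carrier below 1 N and contact force between the fingers and carrier below 0.1 N and angle between the x axis of knob and the x axis of spindle, either way round below 0.15 rad), for 0.2 s.
2. the foot presses the cell and the clutch has slipped at least one click (x of carrier_nose in the frame of stop between -0.003 and 0.003 m and y of carrier_nose in the frame of stop between -0.005 and 0.005 m and z of carrier_nose in the frame of stop below 0.007 m and angle between the x axis of carrier and the x axis of press, either way round below 0.09 rad and angle between the x axis of knob and the x axis of spindle, either way round between 0.33 and 1.35 rad and contact force between foot and carrier above 20 N), for 0.2 s.
At the end, for the whole second after the job is handed in: The carrier lies flat between the rails with its nose within 3 mm of the red stop (and within 5 mm sideways and 5 degrees of straight), the foot presses on its cell with more than 20 N, the knob has slipped 0.33 to 1.35 rad past its collar, and everything is let go and at rest (all of step 2 and linear speed of carrier below 0.01 m/s and angular speed of knob below 0.05 rad/s); the robot touches nothing.
It fails at once if the clutch is run on past three clicks and more (over 1.35 rad of slip) (angle between the x axis of knob and the x axis of spindle, either way round above 1.35 rad).
It fails at once if the carrier is rammed against the stop (over 35 N) (contact force between carrier and stop above 35 N).
It fails at once if one of the other loose things is knocked away (over 20 mm) (distance of any of spare, wash_bottle, beaker, cap, jar from where it was at the start of the episode above 0.02 m).
It also fails if it takes over 72 s, if anything falls off the work surface, if the arm or the gripper's body presses on something with over 40 N, if the wrist force passes 120 N, or if a joint passes its speed limit or range.

## Robot

A 6-joint arm with a two-finger parallel gripper is mounted at the origin on the work surface. World frame = base frame: x ahead of the robot, y to its left, z up, the work surface at z = 0. Lengths are in mm, angles in rad, forces in N, time in s.
With the tool pointing down it reaches from about 350 to 875 mm from the base axis. Payload 4.2 kg.
Tool frame: the origin (TCP) lies at the very end of the fingers, on their centre line; the grasp point (between the pads) lies arm.hold_point_z behind it (arm.hold_point_z is the distance from the TCP to the grasp point, in mm); z points along the fingers, y is the direction in which the jaws open and shut (so a half turn about z gives the same grasp; the last joint's range is limited). The gripper opens to 85 mm and grips with 20 to 120 N. Pads are 22 mm wide; open, the fingers measure 114 mm over their backs; the gripper's body (76 mm by 85 mm) begins 54 mm behind the grasp point. The pads swing forward as they close: fully open they stand 13 mm farther back than shut.
Start: joints at [1.407, 0.385, 0.008, 0, -1.194, -0.259], TCP at [256.414, 569.957, 204.512] pointing down, gripper open.
Joint ranges: [-3.14, 3.14], [-1.21, 2.06], [-1.07, 1.41], [-3.16, 2.05], [-2.99, -0.16], [-3.1, 3.1]. Speed limits (rad/s): [2.79, 2.79, 3.14, 3.14, 3.14, 3.14].

## Interface

Orientations are given as a unit quaternion [x, y, z, w].
In Python, from bench import arm gives the robot as it stands.
- The arm moves only by the tool step_arm, never from a script. Its argument "series" is a list of rows, each a list of 6 numbers: the shift along the world's x, y, z scaled (see below), then the turn, a rotation vector about the world's x, y, z scaled (see below). A call has 1 to 12 rows; each row is the pose to reach, as a shift and turn from the pose commanded when the call began; what a row does not reach only later rows make up. The controller multiplies each number of a shift by 400 mm and each number of a turn by pi/2 rad. A row lasts 1/12 s, in which the tool goes at most 41.7 mm and 7.16 degrees, less where a joint would pass 70% of its speed; a pose out of reach is approached as far as the arm can. A call with a number of a shift or a turn outside -1 to 1 is refused whole. A call with a gripper value outside its range is refused whole. "jaw" is the opening, from -1 (shut) to 1 (fully open), set as the call begins (left out, the last holds). The fingers move at their own pace and stop on an object; the grip force is fixed at half the most. Time passes only in rows, so rows that repeat a pose let the fingers close. It gives the time, the measured TCP pose, the force and the opening at its end, in the units of the state.
- arm.read_state(): the state, without advancing time (a new reading comes with each control period).
- arm.get_image(name): name is "scene" or "side" or "wrist"; returns a dict with "image" (384x512x3 uint8, red, green, blue), "camera_matrix" (3x3 intrinsics, pixels), "world_from_camera" (4x4, takes a point from camera to world coordinates). Camera axes: x right, y up, looking along -z (the intrinsics and any distortion apply to the point x, -y, -z); pixel columns grow to the right and rows downward; lengths in mm; the calibration is good to about 2 mm. A picture is of the moment at which its call begins. There is no depth.
- arm.job_done(): hands the job in, once; it reports no verdict.
The state is a dict: "clock": time; "joints": joint angles; "joint_vel": joint speeds; "joint_efforts": joint torques, N m; "position": TCP position; "ee_rot": TCP orientation; "contact_force": force on the tool from outside, world axes, zero at the start; "wrist_torque": the same for the moment, N m; "gripper_width": finger opening in mm.
Only numpy, scipy, OpenCV 4.12 (cv2) and the standard library are available. Lean on these libraries where they do the work, as an engineer would, in place of code of your own. Each camera call takes 0.05 s, during which the arm holds its last target.

## Working session

There is one attempt and no reset: what is moved stays moved. The work goes in short steps, Python scripts to look and compute and a tool call to move; the robot and the scene stay as the last step left them, time stands still between calls to the robot, and variables do not carry over. Pictures are saved under pics/ and viewed, and the job is handed in when it is done.

Besides the shell and the picture viewer there is one more tool, called as name([rows], argument=value, ...), one row to a line, values as JSON. step_arm: Moves the arm, as the interface text tells. Shifts and turns lie within -1 to 1; 1 stands for 400 mm of shift or pi/2 rad of turn. Its arguments: {"type":"object","properties":{"series":{"type":"array","items":{"type":"array","items":{"type":"number","minimum":-1,"maximum":1}}},"jaw":{"type":"number"}},"required":["series"]}

```bash
ls; mkdir -p pics; python3 - <<'E'
from bench import arm
import cv2,numpy as np
print(arm.read_state(), arm.hold_point_z)
for n in ["scene","side","wrist"]:
    d=arm.get_image(n); cv2.imwrite(f"pics/{n}0.png",d["image"][:,:,::-1])
    np.savez(f"{n}0.npz",**d)
    print(n,d["camera_matrix"].round(1).tolist(),d["world_from_camera"].round(3).tolist(),[k for k in d])
E
```

```text
pics
{'clock': 0.0, 'joints': array([ 1.40657157e+00,  3.85609392e-01,  6.61438923e-03, -5.14425678e-04,
       -1.19400069e+00, -2.58593507e-01]), 'joint_vel': array([ 4.84274816e-04, -2.09581579e-03,  2.76888801e-04,  1.08769031e-03,
       -4.10195214e-05, -3.27815033e-04]), 'joint_efforts': array([ 7.40584692e-04, -3.92286229e+01,  1.88398612e+01,  4.18615490e+00,
       -4.66428770e-03,  7.49506825e-06]), 'position': array([256.17724952, 569.37497197, 203.38299647]), 'ee_rot': array([ 9.77715659e-01, -2.09930521e-01, -1.86930099e-04,  1.10973408e-03]), 'contact_force': array([-0.31864618, -0.85933745,  0.55792561]), 'wrist_torque': array([ 0.00302642, -0.03814856, -0.00676625]), 'gripper_width': 85.75130441895456} 18.700000000000003
scene [[470.9, 0.0, 249.5], [0.0, 470.9, 192.2], [0.0, 0.0, 1.0]] [[0.335, -0.789, 0.514, 1478.113], [0.942, 0.28, -0.184, -310.414], [0.001, 0.546, 0.838, 1592.728], [0.0, 0.0, 0.0, 1.0]] ['image', 'camera_matrix', 'world_from_camera']
side [[387.3, 0.0, 258.5], [0.0, 387.3, 197.4], [0.0, 0.0, 1.0]] [[-0.997, 0.043, -0.057, 500.509], [-0.072, -0.589, 0.805, 1029.742], [0.001, 0.807, 0.591, 816.878], [0.0, 0.0, 0.0, 1.0]] ['image', 'camera_matrix', 'world_from_camera']
wrist [[300.1, 0.0, 256.3], [0.0, 300.1, 188.3], [0.0, 0.0, 1.0]] [[-0.41, 0.87, 0.273, 326.121], [-0.912, -0.392, -0.12, 538.547], [0.003, -0.298, 0.955, 372.992], [0.0, 0.0, 0.0, 1.0]] ['image', 'camera_matrix', 'world_from_camera']
```

View pics/scene0.png

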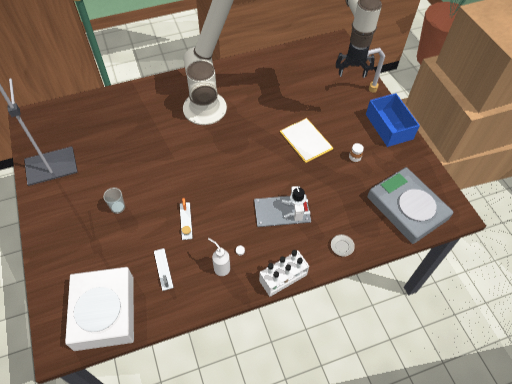

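View pics/side0.png

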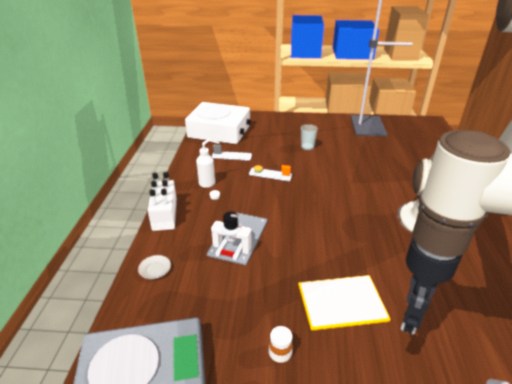

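View pics/wrist0.png

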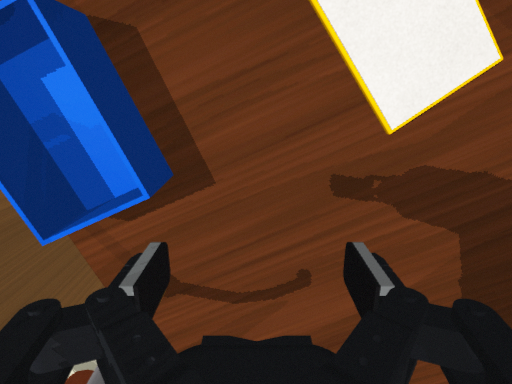

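The scene view shows the carrier (orange grip near (184,203), cell (186,231)), the press near (285,210) with its knob at (298,195), and the spare at (163,268). I'll zoom in and write helpers.

```bash
cat > h.py <<'E'
import numpy as np,cv2
def load(n): return dict(np.load(n))
def ray(d,u,v):
    K=d["camera_matrix"];M=d["world_from_camera"]
    p=np.array([(u-K[0,2])/K[0,0],(v-K[1,2])/K[1,1],1.0])
    r=M[:3,:3]@np.array([p[0],-p[1],-1.0]); return M[:3,3],r
def onz(d,u,v,z):
    o,r=ray(d,u,v); return o+r*(z-o[2])/r[2]
def proj(d,P):
    K=d["camera_matrix"];M=d["world_from_camera"]
    c=M[:3,:3].T@(np.asarray(P,float)-M[:3,3]); return np.array([K[0,2]+K[0,0]*c[0]/-c[2],K[1,2]+K[1,1]*(-c[1])/-c[2]])
def tri(d1,p1,d2,p2):
    o1,r1=ray(d1,*p1);o2,r2=ray(d2,*p2)
    s=np.linalg.lstsq(np.c_[r1,-r2],o2-o1,rcond=None)[0]
    a=o1+s[0]*r1;b=o2+s[1]*r2
    return (a+b)/2,np.linalg.norm(a-b)
def crop(d,x,y,w,h,f,name):
    cv2.imwrite(name,cv2.resize(d["image"][y:y+h,x:x+w,::-1],None,fx=f,fy=f,interpolation=cv2.INTER_CUBIC))
E
python3 - <<'E'
from h import *
s=load("scene0.npz");d=load("side0.npz")
crop(s,240,165,90,70,8,"pics/s_press.png")
crop(s,150,185,70,110,5,"pics/s_car.png")
crop(d,195,195,80,75,8,"pics/d_press.png")
crop(d,200,135,100,60,8,"pics/d_car.png")
E
```

```text
(no output)
```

View pics/s_press.png

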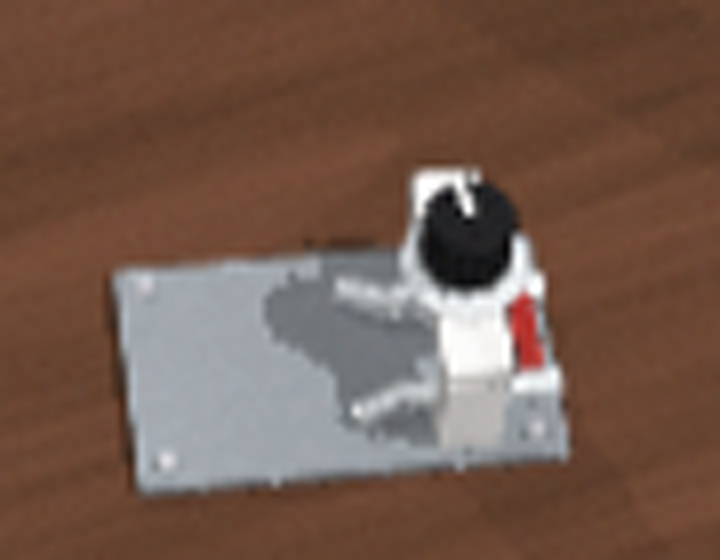

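View pics/s_car.png

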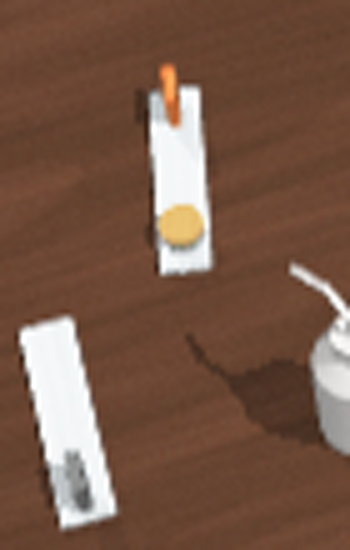

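View pics/d_press.png

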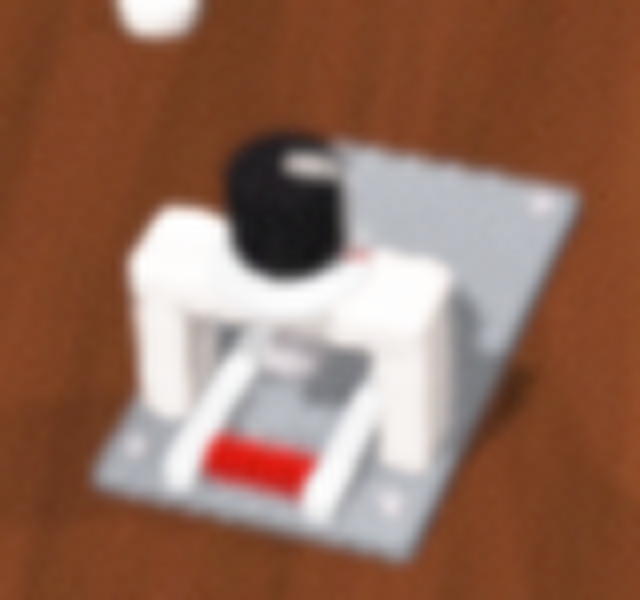

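View pics/d_car.png

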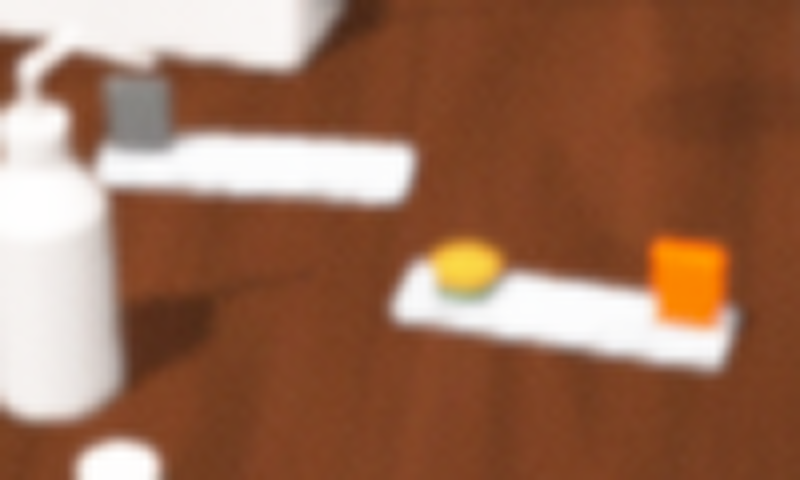

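```bash
python3 - <<'E'
from h import *
s=load("scene0.npz");d=load("side0.npz")
def S(x,y,f,U,V): return (x+(U+.5)/f-.5,y+(V+.5)/f-.5)
P=lambda U,V:S(240,165,8,U,V)
for q in [(115,272),(138,490),(568,460)]: print("plate scene",onz(s,*P(*q),10).round(1))
D=lambda U,V:S(195,195,8,U,V)
for q in [(93,485),(410,560),(580,190)]: print("plate side",onz(d,*D(*q),10).round(1))
print("knob top",tri(s,P(467,222),d,D(292,157)))
def corners(dd,x,y,w,h,z,name):
    im=dd["image"][y:y+h,x:x+w]; hsv=cv2.cvtColor(im,cv2.COLOR_RGB2HSV)
    m=((hsv[...,1]<60)&(hsv[...,2]>140)).astype(np.uint8)
    c=max(cv2.findContours(m,cv2.RETR_EXTERNAL,cv2.CHAIN_APPROX_NONE)[0],key=cv2.contourArea)[:,0]+[x,y]
    w3=np.array([onz(dd,u,v,z)[:2] for u,v in c],np.float32)
    r=cv2.minAreaRect(w3); print(name,r)
corners(s,170,195,30,48,8,"carrier scene")
corners(d,245,162,50,24,8,"carrier side")
corners(s,240,195,75,35,10,"plate scene")
corners(s,150,240,28,55,8,"spare scene")
for dd,n in((s,"scene"),(d,"side")):
    hsv=cv2.cvtColor(dd["image"],cv2.COLOR_RGB2HSV)
    for nm,m in (("orange",(hsv[...,0]<17)&(hsv[...,0]>6)&(hsv[...,1]>180)&(hsv[...,2]>180)),("gold",(hsv[...,0]>17)&(hsv[...,0]<28)&(hsv[...,1]>100)&(hsv[...,2]>150)),("red",((hsv[...,0]<5)|(hsv[...,0]>175))&(hsv[...,1]>180)&(hsv[...,2]>140))):
        k,l,st,ce=cv2.connectedComponentsWithStats(m.astype(np.uint8))
        for i in range(1,k):
            if st[i,4]>8: print(n,nm,st[i],ce[i].round(2))
E
```

```text
plate scene [540.7  43.   10. ]
plate scene [660.7  11.4  10. ]
plate scene [714.5 212.2  10. ]
plate side [710.9 227.3  10. ]
plate side [591.5 256.3  10. ]
plate side [542.3  44.2  10. ]
knob top (array([639.44770811, 179.37225521, 129.19719021]), np.float64(1.2630063396241735))
carrier scene ((543.7655639648438, -239.38027954101562), (40.5161247253418, 164.404052734375), 78.80033111572266)
carrier side ((545.4457397460938, -230.26351928710938), (62.01279830932617, 165.11572265625), 78.49068450927734)
plate scene ((624.62158203125, 130.09384155273438), (210.15919494628906, 126.13726806640625), 76.17626953125)
spare scene ((711.1423950195312, -370.25115966796875), (40.44306182861328, 164.11920166015625), 87.80770874023438)
scene gold [370  82   8  10  29] [373.93  86.45]
scene gold [280 129  53  34 116] [305.33 150.08]
scene gold [182 226   9   8  56] [185.82 229.57]
scene red [304 203   3   7  14] [305.21 206.  ]
side orange [  133     0   143   116 12650] [206.56  51.46]
side orange [ 284    0   93   44 1635] [329.25  11.43]
side orange [380   0  46  40 418] [395.25  11.29]
side o
[... 232 characters left out ...]
 261] [389.2   72.87]
side orange [417  70  12   8  73] [422.23  73.52]
side orange [414  81  12  33 180] [419.03  93.41]
side orange [281 165  10  10  75] [285.65 169.56]
side orange [271 346  18   9  69] [279.38 350.54]
side gold [280  44   9  15  39] [282.49  51.15]
side gold [376  51  56  11  98] [405.41  57.4 ]
side gold [323  54  10   4  14] [327.79  55.5 ]
side gold [280  58  87   9 257] [326.43  63.74]
side gold [372  61  61   8 157] [396.97  65.52]
side gold [278  96  46  15 160] [299.2  101.41]
side gold [294 107  33   5  82] [310.13 109.24]
side gold [254 165   8   7  39] [257.74 168.  ]
side gold [298 275  93  56 420] [338.99 313.99]
side red [221 250  12   6  45] [226.69 252.64]
```

step_arm([
  [0.08, -0.1, 0.05, 0, 0, -0.05],
  [0.16, -0.2, 0.1, 0, 0, -0.12],
  [0.24, -0.3, 0.15, 0, 0, -0.18],
  [0.32, -0.4, 0.2, 0, 0, -0.24],
  [0.4, -0.48, 0.2, 0, 0, -0.3],
  [0.48, -0.56, 0.2, 0, 0, -0.36],
  [0.54, -0.64, 0.2, 0, 0, -0.42],
  [0.6, -0.72, 0.2, 0, 0, -0.48],
])

```text
clock: 0.82
position: [463.2, 322.6, 282.9]
ee_rot: [0.831, -0.557, 0.0, -0.0]
contact_force: [0.2, 0.9, 0.7]
gripper_width: 85.3
```

step_arm([
  [0.08, -0.08, 0, 0, 0, -0.06],
  [0.16, -0.16, 0, 0, 0, -0.12],
  [0.24, -0.26, 0, 0, 0, -0.18],
  [0.3, -0.34, 0, 0, 0, -0.24],
  [0.32, -0.38, 0, 0, 0, -0.3],
  [0.32, -0.4, 0, 0, 0, -0.36],
  [0.32, -0.4, 0, 0, 0, -0.4],
  [0.32, -0.4, 0, 0, 0, -0.4],
  [0.32, -0.4, 0, 0, 0, -0.4],
])

```text
clock: 1.57
position: [590.1, 164.0, 282.1]
ee_rot: [-0.62, 0.784, 0.0, -0.0]
contact_force: [0.4, 0.1, -0.1]
gripper_width: 85.4
```

```bash
cat >> h.py <<'E'
def shot(n,name):
    from bench import arm
    d=arm.get_image(n); st=arm.read_state()
    np.savez(name+".npz",**d); cv2.imwrite("pics/"+name+".png",d["image"][:,:,::-1]); 
    print(st["clock"],st["position"].round(1),st["ee_rot"].round(4),st["joints"].round(3),st["contact_force"].round(1),st["gripper_width"])
    return d,st
E
python3 -c "
from h import *
shot('wrist','w1')"
```

```text
1.6167 [590.  164.4 282.2] [-6.204e-01  7.843e-01  1.000e-04 -2.000e-04] [ 0.536  0.323  0.109 -0.    -1.357 -0.768] [-1.   0.3 -0.5] 85.3159756530433
```

View pics/w1.png

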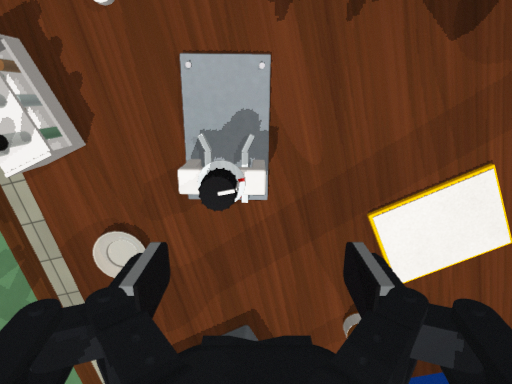

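Wrist view from above the press: plate corners at about (181,54) and (270,54), knob at (218,189), with white line and red mark both to the right. Measuring with it.

```bash
python3 - <<'E'
from h import *
d=load("w1.npz"); im=d["image"]; hsv=cv2.cvtColor(im,cv2.COLOR_RGB2HSV)
print(d["world_from_camera"].round(2).tolist())
crop(d,170,45,110,165,4,"pics/w1c.png")
sub=hsv[45:206,172:282]; m=((sub[...,1]<70)&(sub[...,2]>60)).astype(np.uint8)
c=max(cv2.findContours(m,cv2.RETR_EXTERNAL,cv2.CHAIN_APPROX_NONE)[0],key=cv2.contourArea)[:,0]+[172,45]
pts=np.array([onz(d,u,v,10)[:2] for u,v in c])
# left/right/top edges: fit lines on rows 62..130
L=[p for p,(u,v) in zip(pts,c) if 62<v<130 and u<200]; R=[p for p,(u,v) in zip(pts,c) if 62<v<130 and u>250]; T=[p for p,(u,v) in zip(pts,c) if v<60 and 188<u<264]
B=[p for p,(u,v) in zip(pts,c) if v>195 and 250<u<266]
def fl(P):
    vx,vy,x,y=cv2.fitLine(np.array(P,np.float32),cv2.DIST_HUBER,0,.01,.01).ravel(); return np.array([vx,vy]),np.array([x,y])
for n,P in zip("LRTB",(L,R,T,B)):
    v,p=fl(P) if len(P)>3 else (np.zeros(2),np.zeros(2)); print(n,len(P),np.degrees(np.arctan2(v[1],v[0])),p)
vL,pL=fl(L);vR,pR=fl(R);vT,pT=fl(T)
vL*=np.sign(vL[1]);vR*=np.sign(vR[1]); v=(vL+vR)/2; v/=np.linalg.norm(v); n=np.array([-v[1],v[0]])
print("heading",np.degrees(np.arctan2(v[1],v[0])),"width",(pL-pR)@n)
mid=((pL+pR)/2@n)*n; 
org=mid+v*(pT@v+160); print("origin est",org)
# knob top circle: black
k=((hsv[...,2]<60)).astype(np.uint8)[165:215,190:240]
cc=max(cv2.findContours(k,cv2.RETR_EXTERNAL,cv2.CHAIN_APPROX_NONE)[0],key=cv2.contourArea)
print("knob blob",cv2.minEnclosingCircle(cc+np.array([190,165])), onz(d,218,189,131))
E
```

```text
[[-0.97, -0.22, -0.07, 572.91], [0.23, -0.93, -0.29, 89.91], [0.0, -0.3, 0.95, 451.53], [0.0, 0.0, 0.0, 1.0]]
L 67 76.34125 [674.87616  67.89054]
R 67 75.56825 [554.93494  93.41439]
T 75 -14.26003 [595.3503    29.701092]
B 15 -13.352166 [605.75   241.4368]
heading 75.95475 width -122.54984
origin est [640.58826 183.31476]
knob blob ((218.0, 188.9375), 21.526336669921875) [637.59445993 178.03377516 131.        ]
```

View pics/w1c.png

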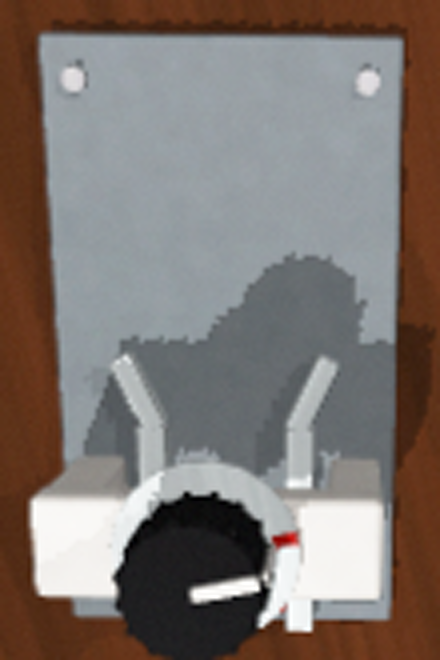

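step_arm([
  [-0.02, -0.08, 0, 0, 0, -0.07],
  [-0.04, -0.17, 0, 0, 0, -0.15],
  [-0.07, -0.26, 0, 0, 0, -0.22],
  [-0.1, -0.35, 0, 0, 0, -0.3],
  [-0.12, -0.44, 0, 0, 0, -0.38],
  [-0.14, -0.53, 0, 0, 0, -0.46],
  [-0.17, -0.62, 0, 0, 0, -0.54],
  [-0.19, -0.71, 0, 0, 0, -0.62],
  [-0.21, -0.8, 0, 0, 0, -0.7],
  [-0.23, -0.87, 0, 0, 0, -0.78],
  [-0.25, -0.94, 0, 0, 0, -0.86],
  [-0.26, -0.97, 0, 0, 0, -0.93],
])

```text
clock: 2.62
position: [485.3, -225.7, 282.6]
ee_rot: [0.065, 0.998, -0.0, -0.0]
contact_force: [-0.5, 0.2, -0.0]
gripper_width: 85.3
```

step_arm([
  [0, -0.01, -0.05, 0, 0, -0.04],
  [0, -0.01, -0.1, 0, 0, -0.04],
  [0, -0.01, -0.1, 0, 0, -0.04],
])

```text
clock: 2.87
position: [483.8, -226.7, 238.5]
ee_rot: [0.093, 0.996, 0.001, -0.004]
contact_force: [-0.7, 0.1, -1.7]
gripper_width: 85.6
```

```bash
python3 -c "
from h import *
shot('wrist','w2')"
```

```text
2.9167 [ 485.  -227.2  240.7] [ 9.260e-02  9.957e-01  3.000e-04 -2.300e-03] [-0.135  0.21  -0.148 -0.    -1.217 -1.621] [ 0.8 -0.4  0.4] 85.41275702982308
```

View pics/w2.png

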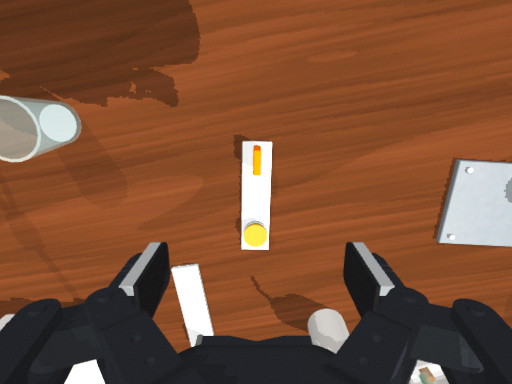

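Carrier in wrist view: strip from (257,141) to (256,249), orange grip at (257,160), cell at (255,235). Measuring.

```bash
python3 - <<'E'
from h import *
d=load("w2.npz"); im=d["image"]; hsv=cv2.cvtColor(im,cv2.COLOR_RGB2HSV)
crop(d,230,130,55,130,5,"pics/w2c.png")
x0,y0=225,132
sub=hsv[y0:260,x0:290]; m=(((sub[...,1]<50)&(sub[...,2]>130))|((sub[...,0]<30)&(sub[...,1]>200)&(sub[...,2]>180))).astype(np.uint8)
c=max(cv2.findContours(m,cv2.RETR_EXTERNAL,cv2.CHAIN_APPROX_NONE)[0],key=cv2.contourArea)[:,0]+[x0,y0]
p=np.array([onz(d,u,v,8)[:2] for u,v in c],np.float32); print("strip",cv2.minAreaRect(p))
L=p[(c[:,1]>148)&(c[:,1]<215)&(c[:,0]<255)];R=p[(c[:,1]>148)&(c[:,1]<215)&(c[:,0]>262)]
for P in(L,R):
    v=cv2.fitLine(P,cv2.DIST_HUBER,0,.01,.01).ravel(); print(np.degrees(np.arctan2(v[1],v[0])),v[2:])
o=((hsv[...,0]<17)&(hsv[...,1]>200)&(hsv[...,2]>180)).astype(np.uint8)
k,l,st,ce=cv2.connectedComponentsWithStats(o[130:200,230:290]); 
for i in range(1,k):
    if st[i,4]>20: print("orange",st[i],ce[i]+[230,130],onz(d,*(ce[i]+[230,130]),50).round(1))
g=((hsv[...,0]>=17)&(hsv[...,0]<33)&(hsv[...,1]>200)&(hsv[...,2]>150)).astype(np.uint8)
k,l,st,ce=cv2.connectedComponentsWithStats(g[210:260,230:290])
for i in range(1,k):
    if st[i,4]>20: print("gold",st[i],ce[i]+[230,210],onz(d,*(ce[i]+[230,210]),24).round(1))
E
```

```text
strip ((543.88525390625, -238.89166259765625), (40.71443176269531, 160.6652069091797), 78.14208984375)
-11.469215 [ 510.3682  -251.45607]
-11.97083 [ 524.5622  -214.72444]
orange [24 16  6  5 26] [256.5        147.69230769] [ 467.7 -223.1   50. ]
```

View pics/w2c.png

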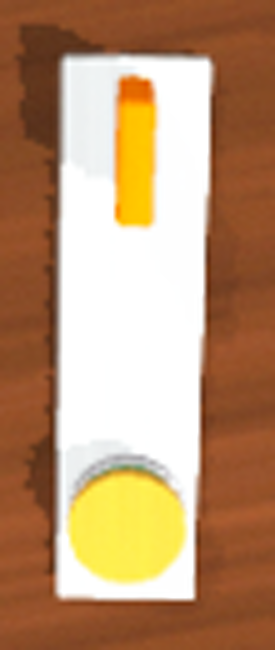

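step_arm([
  [0, 0, -0.08, 0, 0, -0.01],
  [0, 0, -0.17, 0, 0, -0.01],
  [0, 0, -0.26, 0, 0, -0.01],
  [0, 0, -0.35, 0, 0, -0.01],
  [0, 0, -0.43, 0, 0, -0.01],
  [0, 0, -0.49, 0, 0, -0.01],
  [0, 0, -0.53, 0, 0, -0.01],
  [0, 0, -0.56, 0, 0, -0.01],
  [0, 0, -0.56, 0, 0, -0.01],
  [0, 0, -0.56, 0, 0, -0.01],
])

```text
clock: 3.75
position: [487.5, -227.6, 19.1]
ee_rot: [0.1, 0.995, -0.0, 0.0]
contact_force: [-0.2, 0.8, 0.2]
gripper_width: 85.1
```

```bash
python3 -c "
from h import *
shot('wrist','w3');d,_=shot('side','d3');crop(d,200,110,120,90,6,'pics/d3c.png')"
```

```text
3.8 [ 487.9 -227.7   19.8] [ 1.002e-01  9.950e-01 -3.000e-04  1.200e-03] [-1.350e-01  4.480e-01 -4.330e-01  1.000e-03 -6.870e-01 -1.637e+00] [ 0.6 -0.5  0.3] 85.55099193160363
3.85 [ 487.9 -227.9   20. ] [ 1.005e-01  9.949e-01 -3.000e-04  1.600e-03] [-1.350e-01  4.480e-01 -4.330e-01  1.000e-03 -6.870e-01 -1.637e+00] [ 0.3 -0.3  0.1] 85.46521391031426
```

View pics/w3.png

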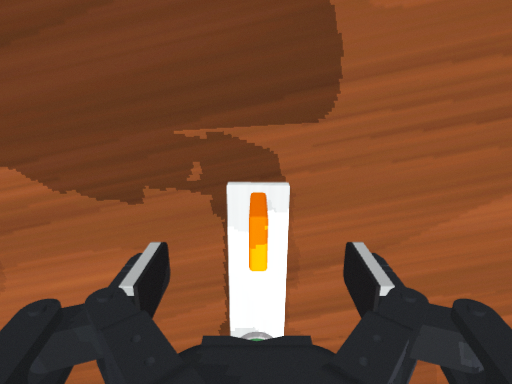

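View pics/d3c.png

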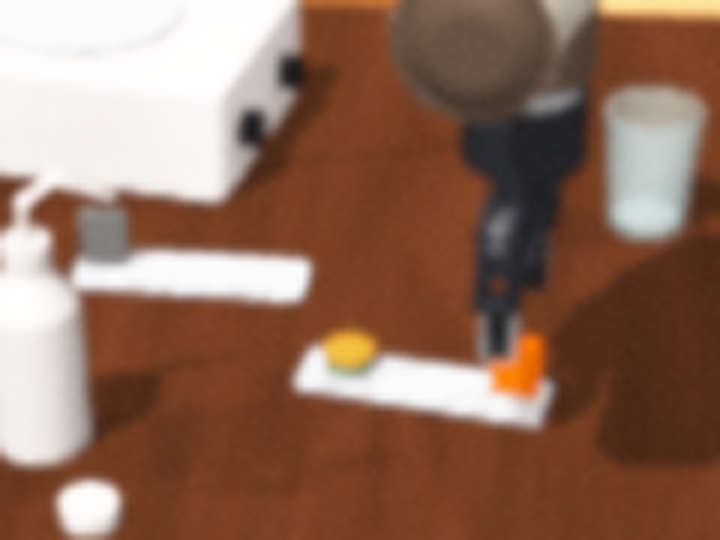

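step_arm([
  [-0.006, 0, -0.008, 0, 0, 0],
  [-0.006, 0, -0.008, 0, 0, 0],
  [-0.006, 0, -0.008, 0, 0, 0],
  [-0.006, 0, -0.008, 0, 0, 0],
  [-0.006, 0, -0.008, 0, 0, 0],
  [-0.006, 0, -0.008, 0, 0, 0],
  [-0.006, 0, -0.008, 0, 0, 0],
  [-0.006, 0, -0.008, 0, 0, 0],
  [-0.006, 0, -0.008, 0, 0, 0],
  [-0.006, 0, -0.008, 0, 0, 0],
], jaw=-1)

```text
clock: 4.68
position: [484.0, -227.9, 15.5]
ee_rot: [0.101, 0.995, -0.0, 0.0]
contact_force: [0.3, 1.5, 2.4]
gripper_width: 7.4
```

```bash
python3 -c "
from h import *
shot('wrist','w4')"
```

```text
4.7333 [ 484.  -227.8   15.4] [ 1.011e-01  9.949e-01 -0.000e+00  2.000e-04] [-0.137  0.451 -0.443  0.    -0.676 -1.637] [-0.2  1.2  2.1] 7.759183163770165
```

View pics/w4.png

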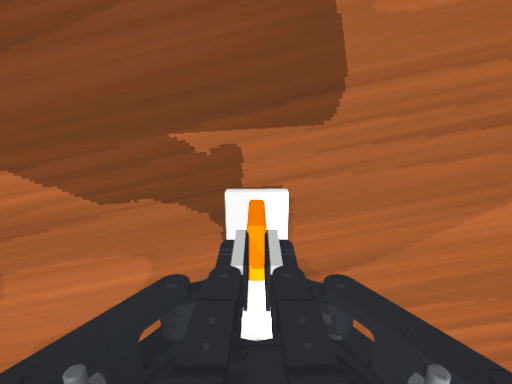

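```bash
python3 - <<'E'
from h import *
s=load("scene0.npz");d=load("side0.npz")
print("bottle base",onz(s,222,270,0).round(), onz(d,206,185,0).round(), "spout tip",onz(s,210,240,190).round(),"cap",onz(s,240,250,14).round())
E
```

```text
bottle base [ 786. -169.    0.] [ 781. -147.    0.] spout tip [ 752. -191.  190.] cap [738. -83.  14.]
```

step_arm([
  [0, 0, 0.04, 0, 0, 0],
  [0, 0, 0.1, 0, 0, 0],
  [0, 0, 0.17, 0, 0, 0.02],
  [0, 0.02, 0.23, 0, 0, 0.06],
  [0.01, 0.05, 0.27, 0, 0, 0.12],
  [0.03, 0.09, 0.27, 0, 0, 0.19],
  [0.05, 0.13, 0.27, 0, 0, 0.26],
  [0.07, 0.17, 0.27, 0, 0, 0.33],
  [0.1, 0.22, 0.27, 0, 0, 0.4],
  [0.13, 0.27, 0.27, 0, 0, 0.47],
  [0.16, 0.32, 0.27, 0, 0, 0.54],
  [0.19, 0.37, 0.27, 0, 0, 0.61],
])

```text
clock: 5.73
position: [559.2, -78.9, 122.1]
ee_rot: [-0.371, 0.929, 0.001, -0.001]
contact_force: [-0.2, 0.3, -2.9]
gripper_width: 7.9
```

step_arm([
  [0.02, 0.04, 0, 0, 0, 0.07],
  [0.04, 0.08, 0, 0, 0, 0.14],
  [0.06, 0.12, -0.02, 0, 0, 0.21],
  [0.08, 0.15, -0.04, 0, 0, 0.28],
  [0.08, 0.16, -0.06, 0, 0, 0.34],
  [0.08, 0.16, -0.1, 0, 0, 0.363],
  [0.08, 0.16, -0.14, 0, 0, 0.363],
  [0.08, 0.16, -0.17, 0, 0, 0.363],
  [0.08, 0.16, -0.18, 0, 0, 0.363],
  [0.08, 0.16, -0.18, 0, 0, 0.363],
])

```text
clock: 6.57
position: [590.2, -16.2, 49.2]
ee_rot: [-0.615, 0.788, 0.001, -0.002]
contact_force: [-0.4, -0.5, -1.5]
gripper_width: 7.9
```

```bash
python3 -c "
from h import *
shot('wrist','w5');d,_=shot('side','d5');crop(d,190,170,110,90,6,'pics/d5c.png');d,_=shot('scene','s5');crop(d,220,150,110,90,6,'pics/s5c.png')"
```

```text
6.6167 [591.2 -16.1  50.4] [-6.152e-01  7.883e-01  4.000e-04 -1.000e-03] [ 0.246  0.48  -0.268  0.    -0.825 -0.492] [ 0.2  0.2 -1.8] 7.533715839913205
6.6667 [592.  -16.   51.4] [-6.153e-01  7.883e-01 -1.000e-04 -0.000e+00] [ 0.246  0.479 -0.267  0.    -0.825 -0.492] [-0.8  0.2 -2.6] 7.619799320529799
6.7167 [592.3 -15.9  51.9] [-6.153e-01  7.883e-01 -3.000e-04  5.000e-04] [ 0.246  0.478 -0.266  0.    -0.825 -0.492] [ 0.5  0.  -1.2] 7.832981882181422
```

View pics/w5.png

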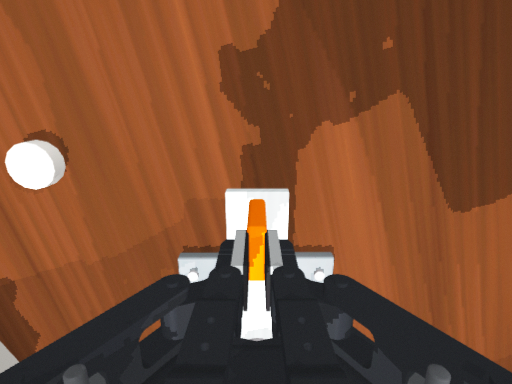

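View pics/d5c.png

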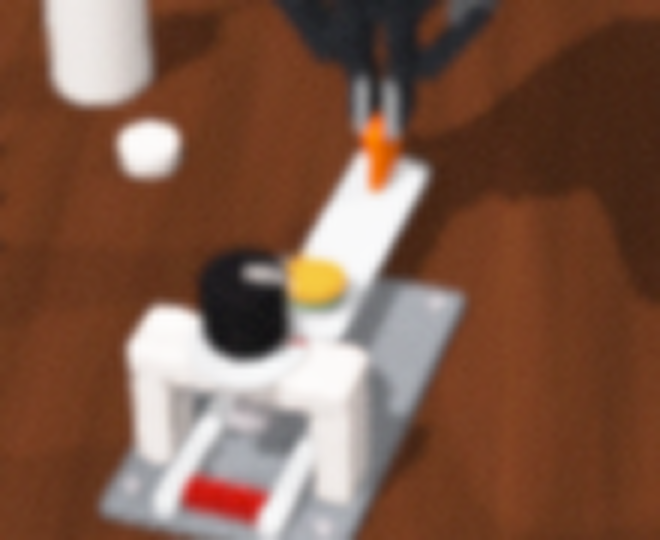

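View pics/s5c.png

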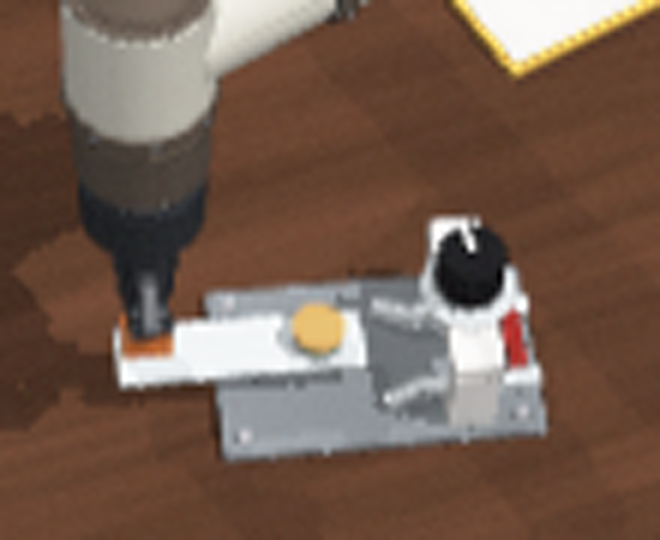

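step_arm([
  [0, 0, -0.02, 0, 0, 0],
  [0, 0, -0.04, 0, 0, 0],
  [0, 0, -0.055, 0, 0, 0],
  [0, 0, -0.06, 0, 0, 0],
  [0, 0, -0.06, 0, 0, 0],
  [0, 0, -0.06, 0, 0, 0],
])

```text
clock: 7.22
position: [591.8, -15.9, 27.1]
ee_rot: [-0.615, 0.788, 0.0, -0.0]
contact_force: [0.4, -0.4, -2.5]
gripper_width: 7.7
```

step_arm([
  [0, 0, -0.002, 0, 0, 0],
  [0, 0, -0.004, 0, 0, 0],
  [0, 0, -0.004, 0, 0, 0],
])

```text
clock: 7.47
position: [592.0, -15.8, 25.8]
ee_rot: [-0.615, 0.788, -0.0, 0.0]
contact_force: [-0.6, -0.0, -0.8]
gripper_width: 7.7
```

step_arm([
  [0.004, 0.016, 0, 0, 0, 0],
  [0.008, 0.032, 0, 0, 0, 0],
  [0.013, 0.052, 0, 0, 0, 0],
  [0.018, 0.072, 0, 0, 0, 0],
  [0.023, 0.092, 0, 0, 0, 0],
  [0.028, 0.112, 0, 0, 0, 0],
  [0.033, 0.132, 0, 0, 0, 0],
  [0.037, 0.148, 0, 0, 0, 0],
  [0.04, 0.16, 0, 0, 0, 0],
  [0.04, 0.16, 0, 0, 0, 0],
])

```text
clock: 8.3
position: [608.3, 49.4, 25.6]
ee_rot: [-0.616, 0.788, -0.0, 0.0]
contact_force: [-0.1, 0.1, -0.8]
gripper_width: 8.0
```

```bash
python3 -c "
from h import *
shot('wrist','w6');d,_=shot('side','d6');crop(d,190,170,110,90,6,'pics/d6c.png')"
```

```text
8.35 [608.1  48.9  25.6] [-6.156e-01  7.881e-01 -0.000e+00  3.000e-04] [ 0.345  0.536 -0.243 -0.    -0.792 -0.59 ] [ 0.6  0.8 -1.6] 7.754544230615458
8.4 [607.9  48.5  25.6] [-6.154e-01  7.882e-01  0.000e+00  2.000e-04] [ 0.345  0.536 -0.243 -0.    -0.792 -0.59 ] [ 0.1 -0.5 -1.1] 7.9156827695953185
```

View pics/d6c.png

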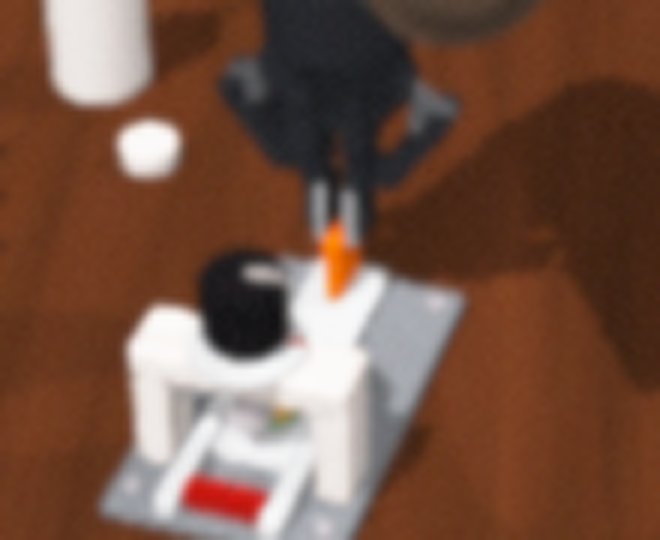

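View pics/w6.png

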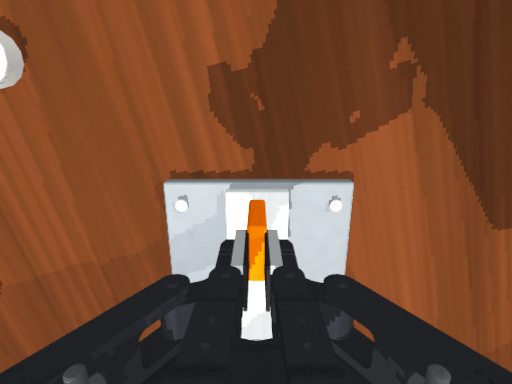

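step_arm([
  [0.003, 0.012, 0, 0, 0, 0],
  [0.006, 0.024, 0, 0, 0, 0],
  [0.009, 0.036, 0, 0, 0, 0],
  [0.011, 0.044, 0, 0, 0, 0],
  [0.011, 0.044, 0, 0, 0, 0],
  [0.011, 0.044, 0, 0, 0, 0],
])

```text
clock: 8.9
position: [612.4, 66.2, 25.6]
ee_rot: [-0.615, 0.788, 0.0, 0.0]
contact_force: [0.3, 1.2, -1.2]
gripper_width: 7.6
```

step_arm([
  [0.001, 0.003, 0, 0, 0, 0],
  [0.001, 0.005, 0, 0, 0, 0],
  [0.002, 0.008, 0, 0, 0, 0],
  [0.002, 0.008, 0, 0, 0, 0],
])

```text
clock: 9.23
position: [612.9, 69.0, 25.6]
ee_rot: [-0.615, 0.788, 0.0, -0.0]
contact_force: [0.4, -0.7, -1.0]
gripper_width: 7.6
```

```bash
python3 -c "
from h import *
d,_=shot('side','d7');crop(d,200,215,60,50,12,'pics/d7c.png');d,_=shot('wrist','w7')"
```

```text
9.2833 [613.   69.   25.6] [-0.6153  0.7883  0.      0.    ] [ 0.374  0.545 -0.225 -0.    -0.801 -0.619] [-0.2 -0.2 -1. ] 7.663610949998915
9.3333 [613.   69.   25.6] [-0.6153  0.7883  0.      0.    ] [ 0.374  0.545 -0.225 -0.    -0.801 -0.619] [ 0.9 -0.5 -0.8] 7.646895446056895
```

View pics/d7c.png

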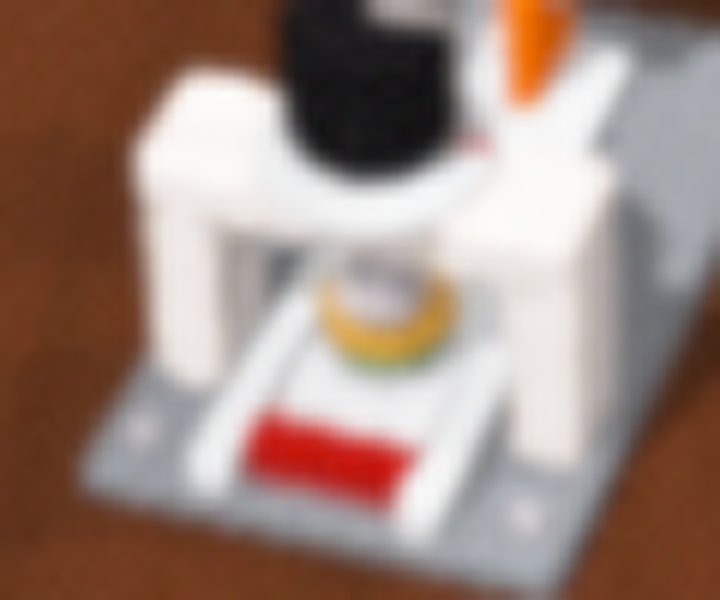

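step_arm([
  [0.001, 0.003, 0, 0, 0, 0],
  [0.001, 0.005, 0, 0, 0, 0],
  [0.002, 0.007, 0, 0, 0, 0],
  [0.002, 0.007, 0, 0, 0, 0],
])

```text
clock: 9.67
position: [613.8, 71.9, 25.6]
ee_rot: [-0.615, 0.788, 0.0, 0.0]
contact_force: [0.8, 0.1, -1.8]
gripper_width: 7.7
```

step_arm([
  [0.001, 0.002, 0, 0, 0, 0],
  [0.001, 0.003, 0, 0, 0, 0],
  [0.001, 0.003, 0, 0, 0, 0],
])

```text
clock: 9.92
position: [614.3, 73.1, 25.6]
ee_rot: [-0.615, 0.788, -0.0, 0.0]
contact_force: [-1.1, 0.2, -1.7]
gripper_width: 7.6
```

step_arm([
  [0, 0.002, 0, 0, 0, 0],
  [0.001, 0.003, 0, 0, 0, 0],
  [0.001, 0.003, 0, 0, 0, 0],
])

```text
clock: 10.17
position: [614.6, 74.3, 25.6]
ee_rot: [-0.615, 0.788, 0.0, -0.0]
contact_force: [-0.0, 0.4, -1.1]
gripper_width: 7.7
```

step_arm([
  [0, 0.001, 0, 0, 0, 0],
  [0.0005, 0.002, 0, 0, 0, 0],
  [0.0005, 0.002, 0, 0, 0, 0],
])

```text
clock: 10.42
position: [614.5, 74.6, 25.6]
ee_rot: [-0.615, 0.788, 0.0, -0.0]
contact_force: [-1.2, -1.6, -0.3]
gripper_width: 7.8
```

step_arm([
  [0, 0.001, 0, 0, 0, 0],
  [0.0005, 0.002, 0, 0, 0, 0],
  [0.0005, 0.002, 0, 0, 0, 0],
])

```text
clock: 10.67
position: [614.3, 74.6, 25.6]
ee_rot: [-0.615, 0.788, -0.0, -0.001]
contact_force: [-1.1, -5.2, 0.8]
gripper_width: 7.7
```

```bash
python3 -c "
from h import *
d,_=shot('side','d8');crop(d,200,215,60,50,12,'pics/d8c.png');d,_=shot('wrist','w8')"
```

```text
10.7167 [614.4  74.6  25.6] [-6.152e-01  7.884e-01 -1.000e-04 -1.100e-03] [ 0.382  0.549 -0.218  0.001 -0.806 -0.629] [-1.6 -5.6  0.4] 7.9590551356041495
10.7667 [614.4  74.6  25.6] [-6.152e-01  7.884e-01 -1.000e-04 -1.100e-03] [ 0.382  0.549 -0.218  0.001 -0.806 -0.629] [-0.6 -5.4  0.7] 7.838778290987864
```

View pics/d8c.png

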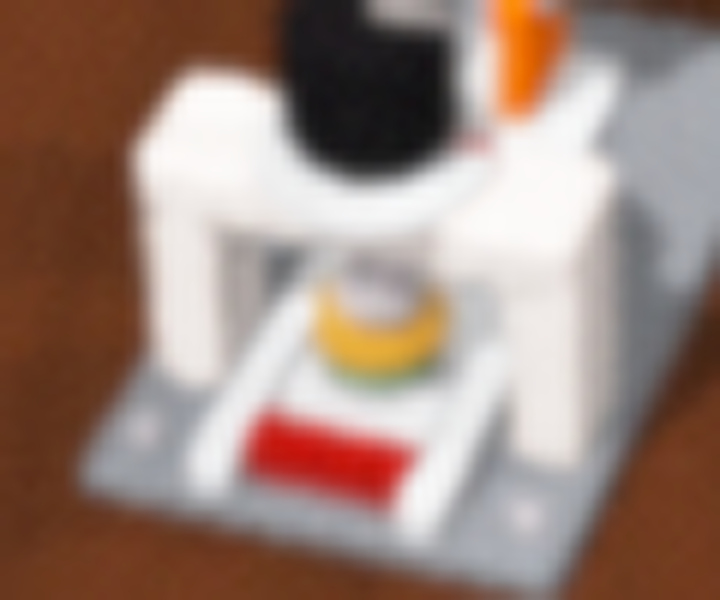

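step_arm([
  [0, 0, 0, 0, 0, 0],
  [0, 0, 0, 0, 0, 0],
  [0, 0, 0, 0, 0, 0],
  [0, 0, 0, 0, 0, 0],
  [0, 0, 0, 0, 0, 0],
  [0, 0, 0, 0, 0, 0],
  [0, 0, 0, 0, 0, 0],
  [0, 0, 0, 0, 0, 0],
], jaw=1)

```text
clock: 11.43
position: [615.0, 75.9, 25.6]
ee_rot: [-0.615, 0.788, -0.0, 0.0]
contact_force: [0.4, -0.2, -0.6]
gripper_width: 85.4
```

step_arm([
  [0, 0, 0.03, 0, 0, 0],
  [0, 0, 0.1, 0, 0, 0],
  [0, 0, 0.2, 0, 0, 0],
  [0, 0, 0.3, 0, 0, 0],
  [0, 0, 0.4, 0, 0, 0],
  [0, 0, 0.5, 0, 0, 0],
  [0, 0, 0.52, 0, 0, 0],
  [0, 0, 0.52, 0, 0, 0],
  [0, 0, 0.52, 0, 0, 0],
])

```text
clock: 12.18
position: [614.9, 75.9, 235.0]
ee_rot: [-0.615, 0.788, -0.0, 0.001]
contact_force: [0.8, -0.5, -0.9]
gripper_width: 85.1
```

```bash
python3 -c "
from h import *
d,_=shot('side','d9');crop(d,195,195,80,75,8,'pics/d9c.png');d,_=shot('wrist','w9')"
```

```text
12.2333 [614.3  75.7 233.4] [-6.152e-01  7.884e-01  4.000e-04 -3.000e-04] [ 3.830e-01  3.570e-01  3.900e-02 -1.000e-03 -1.254e+00 -6.290e-01] [ 0.  -0.3 -1.2] 85.27177407416548
12.2833 [614.1  75.6 232.5] [-6.152e-01  7.884e-01  6.000e-04 -1.100e-03] [ 3.830e-01  3.580e-01  3.900e-02 -1.000e-03 -1.254e+00 -6.290e-01] [ 0.9  0.  -0.5] 85.10026097607832
```

View pics/d9c.png

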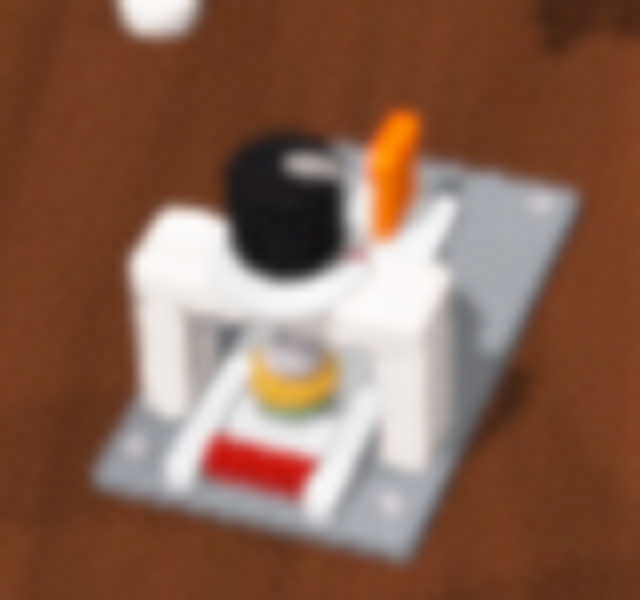

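View pics/w9.png

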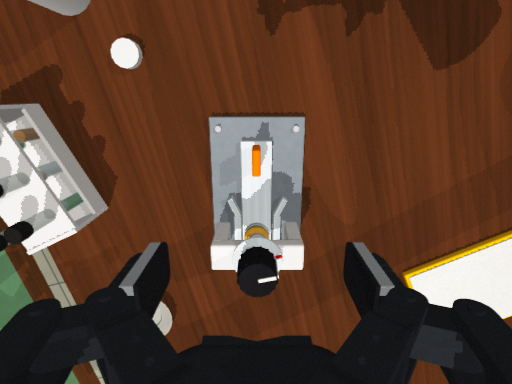

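The carrier is at the stop and let go: the nose touches the red block and the cell sits under the foot. Next I move above the knob and pre-rotate the tool counter-clockwise, so one stroke gives the full clockwise turn.

step_arm([
  [0.01, 0.04, 0, 0, 0, 0.07],
  [0.02, 0.08, 0, 0, 0, 0.15],
  [0.03, 0.12, 0, 0, 0, 0.23],
  [0.04, 0.16, 0, 0, 0, 0.3],
  [0.05, 0.2, 0, 0, 0, 0.38],
  [0.06, 0.24, 0, 0, 0, 0.46],
  [0.066, 0.264, 0, 0, 0, 0.54],
  [0.066, 0.264, 0, 0, 0, 0.61],
  [0.066, 0.264, 0, 0, 0, 0.69],
  [0.066, 0.264, 0, 0, 0, 0.77],
  [0.066, 0.264, 0, 0, 0, 0.84],
  [0.066, 0.264, 0, 0, 0, 0.9],
])

```text
clock: 13.28
position: [640.7, 181.1, 231.3]
ee_rot: [0.98, -0.197, -0.002, 0.001]
contact_force: [-0.0, -0.3, -0.2]
gripper_width: 85.4
```

step_arm([
  [0, 0, 0, 0, 0, 0.07],
  [0, 0, 0, 0, 0, 0.15],
  [0, 0, 0, 0, 0, 0.23],
  [0, 0, 0, 0, 0, 0.3],
  [0, 0, 0, 0, 0, 0.38],
  [0, 0, 0, 0, 0, 0.46],
  [0, 0, 0, 0, 0, 0.54],
  [0, 0, 0, 0, 0, 0.61],
  [0, 0, 0, 0, 0, 0.69],
  [0, 0, 0, 0, 0, 0.77],
  [0, 0, 0, 0, 0, 0.84],
  [0, 0, 0, 0, 0, 0.9],
])

```text
clock: 14.28
position: [640.7, 181.0, 231.4]
ee_rot: [0.874, 0.487, -0.002, -0.0]
contact_force: [-0.9, 0.4, -0.0]
gripper_width: 85.3
```

```bash
python3 -c "
from h import *
d,_=shot('wrist','w10')"
```

```text
14.3333 [640.7 181.  231.4] [ 8.730e-01  4.877e-01 -2.000e-03 -1.000e-04] [ 0.518  0.442  0.166 -0.    -1.298  2.072] [ 0.4 -0.7 -0.1] 85.55212336021071
```

View pics/w10.png

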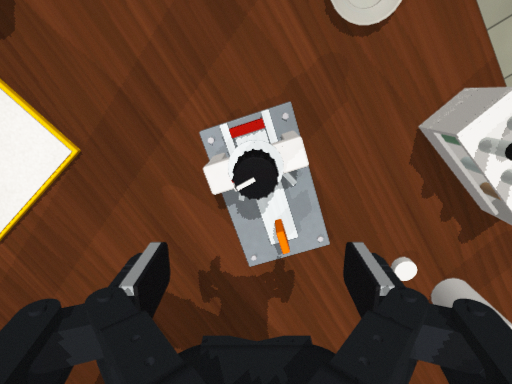

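```bash
python3 - <<'E'
from h import *
for n,(x,y,w,h) in (("w10",(222,143,70,65)),("w9",(230,240,60,62))):
    d=load(n+".npz");crop(d,x,y,w,h,9,f"pics/{n}k.png")
    sub=d["image"][y:y+h,x:x+w]; m=(sub.max(2)<45).astype(np.uint8)
    c=max(cv2.findContours(m,cv2.RETR_EXTERNAL,cv2.CHAIN_APPROX_NONE)[0],key=cv2.contourArea)
    print(n,cv2.boundingRect(c+np.array([x,y])),cv2.minEnclosingCircle(c+np.array([x,y])),np.linalg.norm(d["world_from_camera"][:3,3]-[640,181,131]))
E
```

```text
w10 (233, 149, 45, 50) ((254.76602172851562, 173.7611846923828), 24.915300369262695) 280.4568767682325
w9 (237, 247, 41, 50) ((257.0, 271.5), 24.824481964111328) 328.5024817206009
```

View pics/w10k.png

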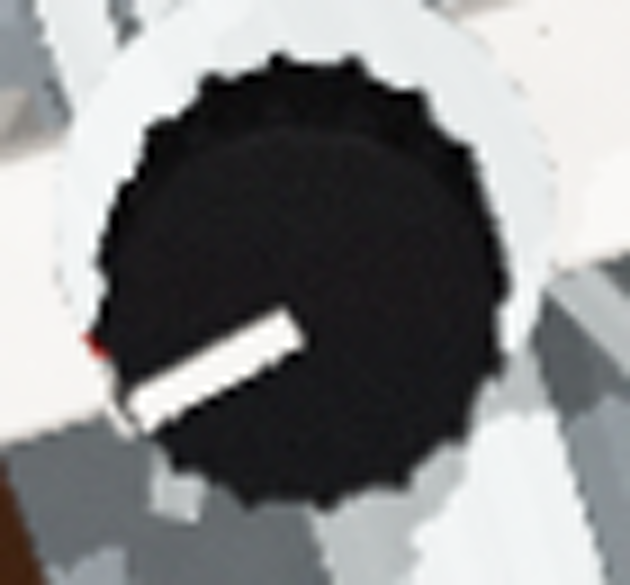

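View pics/w9k.png

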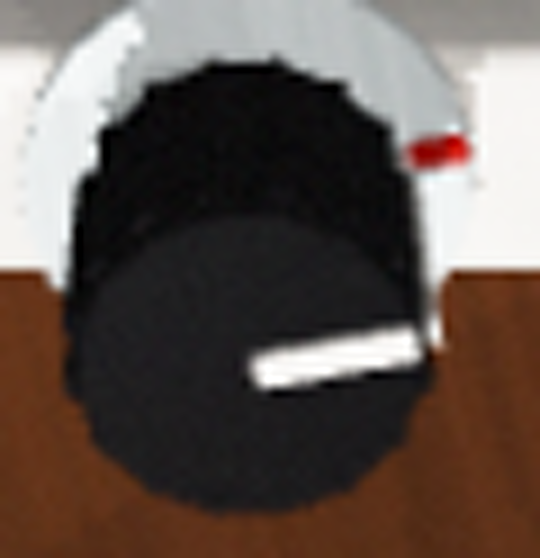

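```bash
python3 - <<'E'
from h import *
print(onz(load("w10.npz"),255.4,177.9,131),onz(load("w9.npz"),257.3,279.9,131),onz(load("w1.npz"),217,190.3,131))
E
```

```text
[640.92724854 182.90423529 131.        ] [639.93220179 181.94137798 131.        ] [639.09344915 179.24757534 131.        ]
```

step_arm([
  [0, 0.002, -0.06, 0, 0, 0],
  [0, 0.002, -0.13, 0, 0, 0],
  [0, 0.002, -0.2, 0, 0, 0],
  [0, 0.002, -0.26, 0, 0, 0],
  [0, 0.002, -0.3, 0, 0, 0],
  [0, 0.002, -0.32, 0, 0, 0],
  [0, 0.002, -0.33, 0, 0, 0],
  [0, 0.002, -0.33, 0, 0, 0],
  [0, 0.002, -0.33, 0, 0, 0],
])

```text
clock: 15.08
position: [642.0, 182.3, 102.4]
ee_rot: [0.875, 0.484, 0.001, 0.0]
contact_force: [0.6, 0.7, 0.2]
gripper_width: 85.5
```

```bash
python3 -c "
from h import *
d,_=shot('wrist','w11');d,s=shot('side','d11');crop(d,190,160,90,100,6,'pics/d11c.png');print(s['wrist_torque'])"
```

```text
15.1333 [642.2 182.5 102.9] [8.749e-01 4.843e-01 1.100e-03 2.000e-04] [ 0.519  0.534 -0.014  0.    -1.021  2.063] [-0.2  0.7 -0.1] 85.09779473901612
15.1833 [642.2 182.5 103.1] [8.749e-01 4.843e-01 1.300e-03 2.000e-04] [ 0.519  0.533 -0.014  0.    -1.021  2.063] [-0.3 -0.7  1. ] 85.04491800450658
[-0.01862935 -0.00421934 -0.03014169]
```

View pics/w11.png

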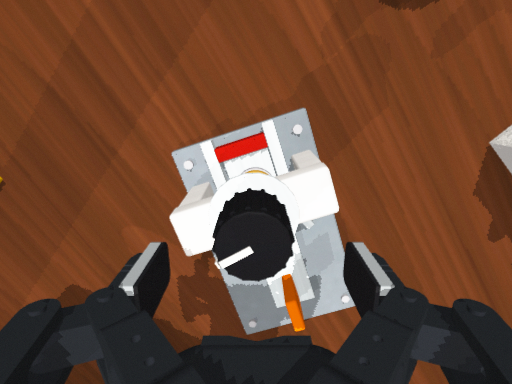

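View pics/d11c.png

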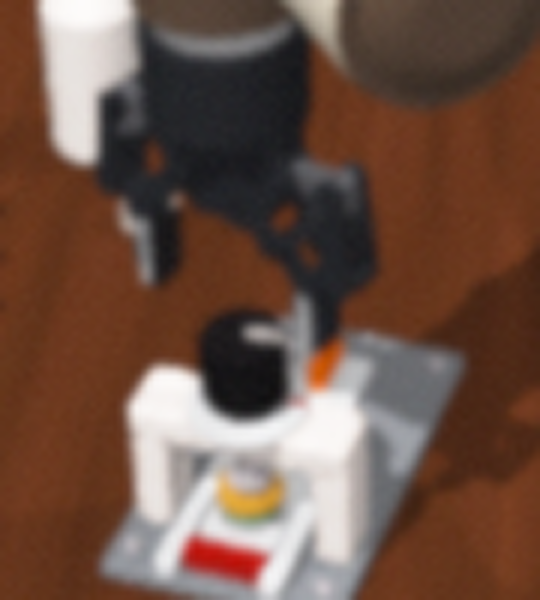

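step_arm([
  [-0.003, -0.001, -0.01, 0, 0, 0],
  [-0.003, -0.001, -0.01, 0, 0, 0],
  [-0.003, -0.001, -0.01, 0, 0, 0],
  [-0.003, -0.001, -0.01, 0, 0, 0],
  [-0.003, -0.001, -0.01, 0, 0, 0],
  [-0.003, -0.001, -0.01, 0, 0, 0],
  [-0.003, -0.001, -0.01, 0, 0, 0],
  [-0.003, -0.001, -0.01, 0, 0, 0],
], jaw=-1)

```text
clock: 15.85
position: [640.0, 181.9, 98.5]
ee_rot: [0.875, 0.485, 0.0, -0.0]
contact_force: [-3.5, 1.2, 5.8]
gripper_width: 38.3
```

```bash
python3 -c "
from h import *
d,s=shot('wrist','w12');print(s['wrist_torque'])"
```

```text
15.9 [640.  181.9  98.5] [ 8.748e-01  4.845e-01  1.000e-04 -1.000e-04] [ 0.52   0.535 -0.023 -0.    -1.012  2.063] [-4.   0.6  6.4] 38.26169977156189
[ 0.25405602  1.09037197 -0.03250954]
```

View pics/w12.png

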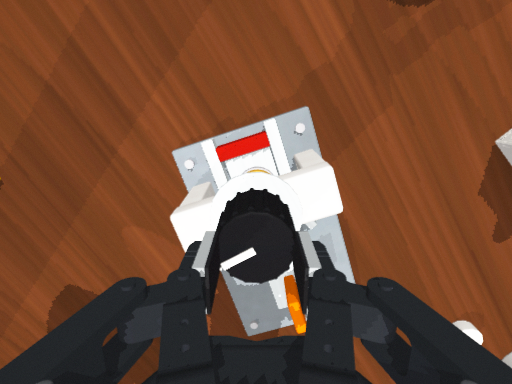

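step_arm([
  [0, 0, 0, 0, 0, -0.05],
  [0, 0, 0, 0, 0, -0.12],
  [0, 0, 0, 0, 0, -0.19],
  [0, 0, 0, 0, 0, -0.26],
  [0, 0, 0, 0, 0, -0.33],
  [0, 0, 0, 0, 0, -0.4],
  [0, 0, 0, 0, 0, -0.47],
  [0, 0, 0, 0, 0, -0.54],
  [0, 0, 0, 0, 0, -0.6],
  [0, 0, 0, 0, 0, -0.65],
  [0, 0, 0, 0, 0, -0.65],
  [0, 0, 0, 0, 0, -0.65],
])

```text
clock: 16.9
position: [639.5, 182.7, 98.5]
ee_rot: [1.0, -0.005, -0.0, -0.001]
contact_force: [-5.1, 3.3, 5.7]
gripper_width: 38.6
```

```bash
python3 -c "
from h import *
d,s=shot('wrist','w13');print(s['wrist_torque'],s['joint_efforts']);crop(d,180,130,150,170,4,'pics/w13c.png')"
```

```text
16.95 [639.6 182.7  98.5] [ 1.0e+00 -5.1e-03 -2.0e-04 -6.0e-04] [ 5.200e-01  5.350e-01 -2.300e-02 -1.000e-03 -1.012e+00  1.041e+00] [-5.   3.2  6.8] 38.27183145747793
[ 0.89690435  1.546309   -0.22033017] [ -2.68838659 -40.9326911   16.52915955   4.66295555   0.89578852
   0.24283187]
```

View pics/w13c.png

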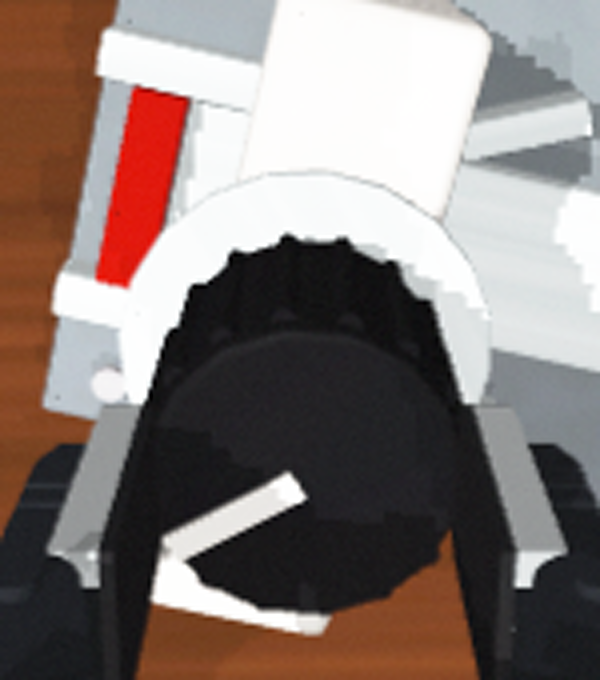

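step_arm([
  [-0.001, 0.001, 0, 0, 0, -0.05],
  [-0.001, 0.001, 0, 0, 0, -0.1],
  [-0.001, 0.001, 0, 0, 0, -0.15],
  [-0.001, 0.001, 0, 0, 0, -0.2],
  [-0.001, 0.001, 0, 0, 0, -0.2],
])

```text
clock: 17.37
position: [639.5, 183.0, 98.5]
ee_rot: [0.987, -0.162, 0.0, -0.0]
contact_force: [-4.4, 3.0, 5.7]
gripper_width: 38.4
```

```bash
cat > t.py <<'E'
from bench import arm
import numpy as np
t=[];s=arm.read_state()
q=s["ee_rot"];print(s["clock"],"heading",2*np.arctan2(q[1],q[0]),"tz",s["wrist_torque"][2].round(3),"e6",s["joint_efforts"][5].round(3),"q6",s["joints"][5].round(3),s["contact_force"].round(1),s["position"].round(1))
E
python3 t.py
```

```text
17.3667 heading -0.32499957579913635 tz 0.093 e6 -0.389 q6 0.725 [-4.4  3.   5.7] [639.5 183.   98.5]
```

step_arm([
  [0, 0, 0, 0, 0, -0.03],
  [0, 0, 0, 0, 0, -0.06],
  [0, 0, 0, 0, 0, -0.09],
  [0, 0, 0, 0, 0, -0.12],
])

```text
clock: 17.7
position: [639.6, 183.2, 98.5]
ee_rot: [0.967, -0.253, 0.0, -0.0]
contact_force: [-3.6, 3.0, 5.1]
gripper_width: 38.3
```

```bash
python3 t.py
```

```text
17.7 heading -0.5120720875686291 tz 0.51 e6 -0.095 q6 0.538 [-3.6  3.   5.1] [639.6 183.2  98.5]
```

step_arm([
  [0, 0, 0, 0, 0, -0.03],
  [0, 0, 0, 0, 0, -0.06],
  [0, 0, 0, 0, 0, -0.09],
  [0, 0, 0, 0, 0, -0.12],
])

```text
clock: 18.03
position: [639.6, 183.3, 98.5]
ee_rot: [0.939, -0.343, 0.0, -0.001]
contact_force: [-4.1, 2.8, 6.1]
gripper_width: 38.3
```

```bash
python3 t.py
```

```text
18.0333 heading -0.7005385152544522 tz 0.479 e6 -0.094 q6 0.349 [-4.1  2.8  6.1] [639.6 183.3  98.5]
```

```bash
python3 -c "
from h import *
d,s=shot('wrist','w14');crop(d,180,130,150,170,4,'pics/w14c.png')
d,s=shot('scene','s14');crop(d,260,150,70,70,8,'pics/s14c.png');d,s=shot('side','d14');crop(d,195,195,80,75,8,'pics/d14c.png')";python3 t.py
```

```text
18.0833 [639.6 183.3  98.5] [ 9.39e-01 -3.44e-01  2.00e-04 -6.00e-04] [ 5.210e-01  5.350e-01 -2.400e-02 -1.000e-03 -1.011e+00  3.470e-01] [-4.9  3.3  5. ] 38.032479358994365
18.1333 [639.7 183.3  98.5] [ 9.394e-01 -3.429e-01  1.000e-04 -6.000e-04] [ 5.210e-01  5.350e-01 -2.400e-02 -1.000e-03 -1.011e+00  3.500e-01] [-4.1  3.3  6.4] 38.51413674884962
18.1833 [639.7 183.3  98.5] [ 9.395e-01 -3.427e-01  1.000e-04 -7.000e-04] [ 5.210e-01  5.350e-01 -2.400e-02 -1.000e-03 -1.011e+00  3.500e-01] [-4.2  3.   5.6] 38.43697791613768
18.1833 heading -0.6994930896723132 tz 0.171 e6 -0.195 q6 0.35 [-4.2  3.   5.6] [639.7 183.3  98.5]
```

View pics/w14c.png

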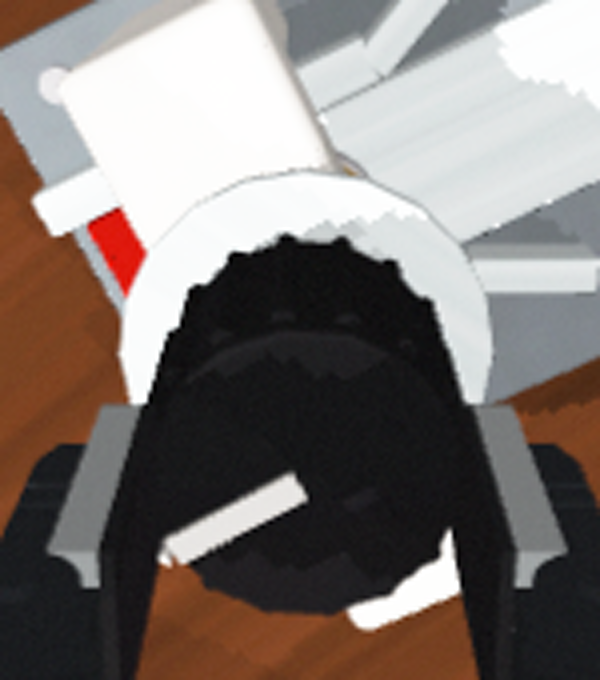

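View pics/d14c.png

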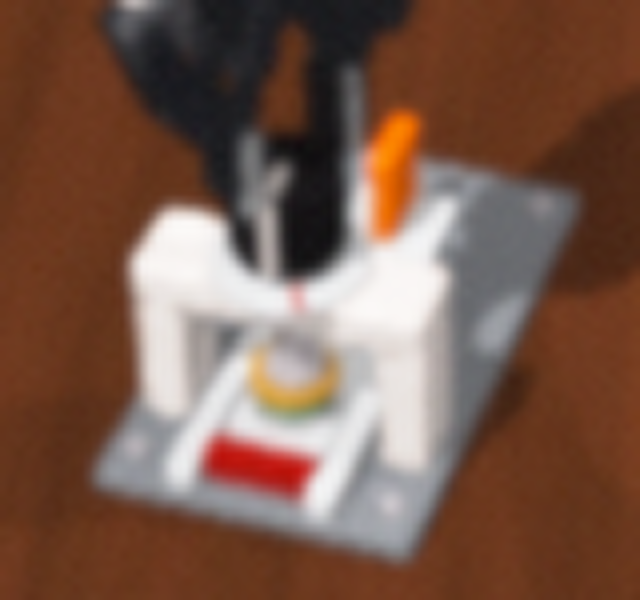

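```bash
cat > red.py <<'E'
from h import *
import sys
def red(n,x,y,w,h):
    d=load(n); im=d["image"][y:y+h,x:x+w].astype(float)
    r=im[...,0]-np.maximum(im[...,1],im[...,2]); r[r<25]=0
    k,l,st,ce=cv2.connectedComponentsWithStats((r>0).astype(np.uint8))
    for i in range(1,k):
        if st[i,4]<3: continue
        w_=r*(l==i); yy,xx=np.mgrid[0:h,0:w]; c=((w_*xx).sum()/w_.sum()+x,(w_*yy).sum()/w_.sum()+y)
        p=onz(d,*c,90)
        v=p[:2]-[640.4,182]; print(n,st[i,4],np.round(c,1),p.round(1),"r",np.hypot(*v).round(1),"ang",np.degrees(np.arctan2(v[1],v[0])).round(1))
E
python3 - <<'E'
from red import *
red("side0.npz",225,215,25,22);red("side0.npz",225,222,25,12)
red("d14.npz",225,225,20,15)
red("w9.npz",265,245,25,25)
E
```

```text
side0.npz 4 [239.5 226.5] [615.3 184.8  90. ] r 25.2 ang 173.6
side0.npz 4 [239.5 226.5] [615.3 184.8  90. ] r 25.2 ang 173.6
d14.npz 3 [242.1 225. ] [608.6 177.7  90. ] r 32.1 ang -172.3
d14.npz 7 [231.6 231.7] [635.1 209.1  90. ] r 27.6 ang 101.1
w9.npz 29 [278.5 256.4] [614.6 184.2  90. ] r 25.9 ang 175.2
```

```bash
python3 - <<'E'
from h import *
d=load("d14.npz");crop(d,215,205,40,40,18,"pics/d14z.png")
d=load("s14.npz");crop(d,280,175,40,40,18,"pics/s14z.png")
E
```

```text
(no output)
```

View pics/d14z.png

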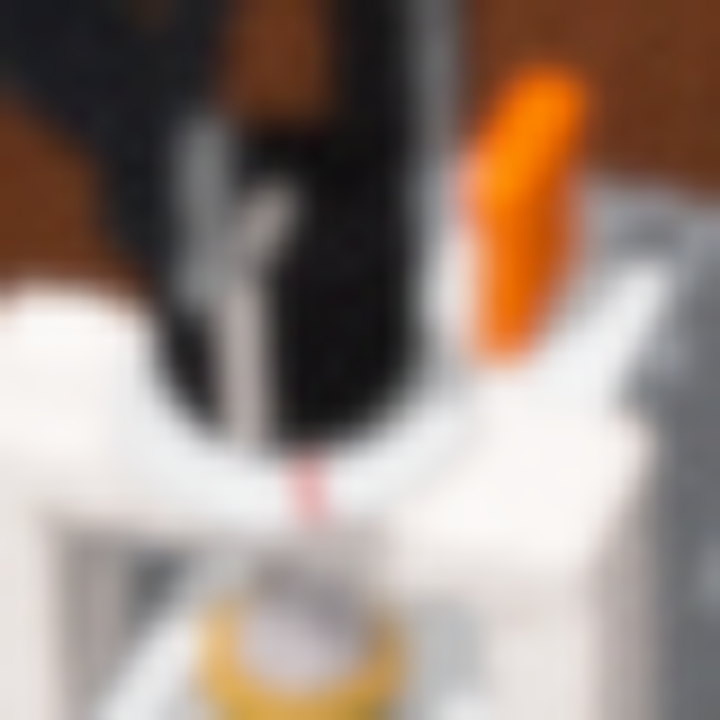

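View pics/s14z.png

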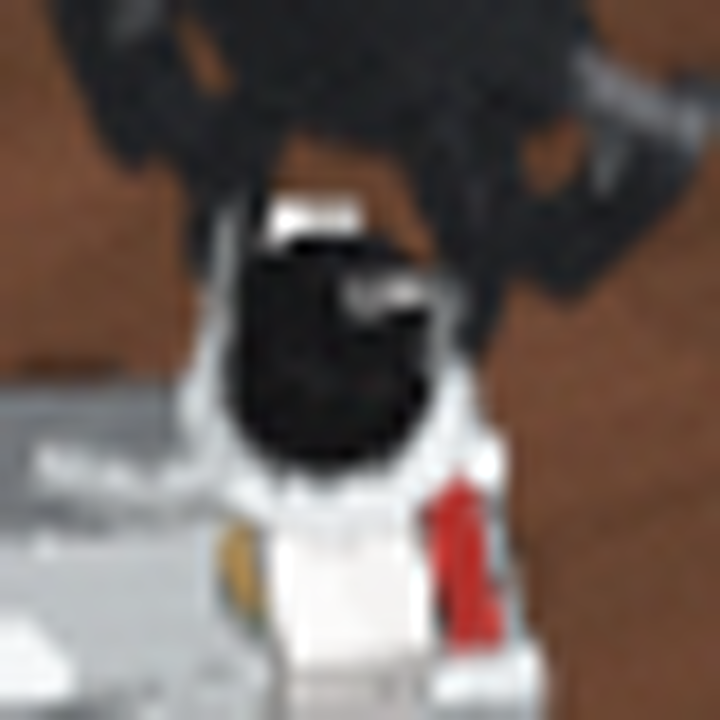

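Side view now shows slip directly: white line at (228,228) and red mark at (232,232), about 25° apart (~0.43 rad), and wrist torque plateaued near 0.48 N m. I'll add about 0.3 rad to sit mid-window.

step_arm([
  [0, 0, 0, 0, 0, -0.03],
  [0, 0, 0, 0, 0, -0.06],
  [0, 0, 0, 0, 0, -0.09],
  [0, 0, 0, 0, 0, -0.12],
  [0, 0, 0, 0, 0, -0.15],
  [0, 0, 0, 0, 0, -0.18],
  [0, 0, 0, 0, 0, -0.2],
])

```text
clock: 18.77
position: [639.8, 183.5, 98.5]
ee_rot: [0.874, -0.486, 0.0, -0.001]
contact_force: [-3.8, 3.4, 5.7]
gripper_width: 38.2
```

```bash
python3 t.py; python3 - <<'E'
from red import *
d,s=shot("side","d15");crop(d,215,205,40,40,18,"pics/d15z.png")
red("d15.npz",225,225,20,15)
E
python3 t.py
```

```text
18.7667 heading -1.0144298424590088 tz 0.538 e6 -0.295 q6 0.035 [-3.8  3.4  5.7] [639.8 183.5  98.5]
18.8167 [639.8 183.5  98.5] [ 8.739e-01 -4.861e-01  1.000e-04 -8.000e-04] [ 5.210e-01  5.350e-01 -2.300e-02 -1.000e-03 -1.011e+00  3.400e-02] [-3.8  4.6  5.7] 38.634445819941405
d15.npz 3 [242.1 225. ] [608.6 177.7  90. ] r 32.1 ang -172.3
d15.npz 7 [231.6 231.7] [635.1 209.2  90. ] r 27.7 ang 101.0
18.8167 heading -1.0153493759524916 tz 0.254 e6 -0.416 q6 0.034 [-3.8  4.6  5.7] [639.8 183.5  98.5]
```

View pics/d15z.png

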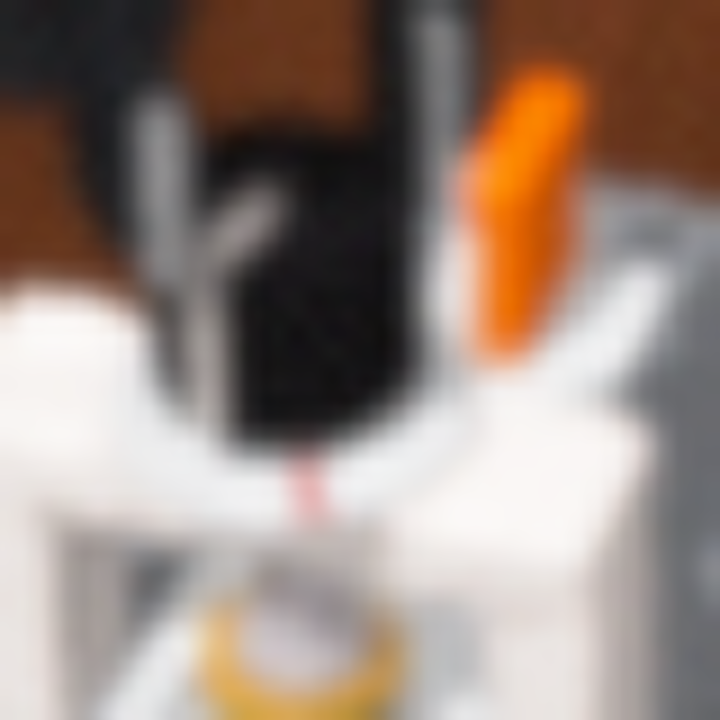

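The collar mark stayed put while the knob moved 0.315 rad, so the slip is about 0.74 rad. Releasing.

step_arm([
  [0, 0, 0, 0, 0, 0],
  [0, 0, 0, 0, 0, 0],
  [0, 0, 0, 0, 0, 0],
  [0, 0, 0, 0, 0, 0],
  [0, 0, 0, 0, 0, 0],
  [0, 0, 0, 0, 0, 0],
  [0, 0, 0, 0, 0, 0],
  [0, 0, 0, 0, 0, 0],
], jaw=1)

```text
clock: 19.48
position: [639.8, 182.0, 97.6]
ee_rot: [0.874, -0.486, 0.0, 0.0]
contact_force: [0.2, 0.7, 1.0]
gripper_width: 85.6
```

step_arm([
  [0, 0, 0.04, 0, 0, 0],
  [0, 0, 0.1, 0, 0, 0],
  [0, 0, 0.18, 0, 0, 0],
  [0, 0, 0.26, 0, 0, 0],
  [0, 0, 0.3, 0, 0, 0],
  [0, 0, 0.3, 0, 0, 0],
  [0, 0, 0.3, 0, 0, 0],
  [0, 0, 0.3, 0, 0, 0],
])

```text
clock: 20.15
position: [639.0, 182.0, 216.5]
ee_rot: [0.874, -0.486, -0.001, 0.001]
contact_force: [0.1, 0.0, -0.3]
gripper_width: 85.3
```

```bash
python3 - <<'E'
from red import *
d,s=shot("side","d16");crop(d,205,200,55,55,13,"pics/d16z.png")
red("d16.npz",225,225,20,15)
d,s=shot("wrist","w16")
d,s=shot("scene","s16")
E
```

```text
20.2 [638.9 181.9 215.9] [ 0.8739 -0.4861 -0.001   0.0012] [ 5.200e-01  4.470e-01  1.360e-01 -1.000e-03 -1.262e+00  3.600e-02] [ 0.6 -1.1 -0.1] 85.44392708950245
d16.npz 3 [242.1 225. ] [608.6 177.7  90. ] r 32.0 ang -172.3
d16.npz 6 [232.4 231.4] [633.  207.6  90. ] r 26.7 ang 106.2
20.25 [639.  181.9 215.8] [ 0.8739 -0.4861 -0.001   0.0013] [ 0.52   0.448  0.136 -0.    -1.262  0.036] [ 0.2 -0.8  0. ] 85.57527368049513
20.3 [639.1 181.9 215.9] [ 0.8739 -0.486  -0.0009  0.0013] [ 0.52   0.448  0.136 -0.    -1.262  0.036] [ 0.4 -0.6 -0.8] 85.23394122188853
```

View pics/d16z.png

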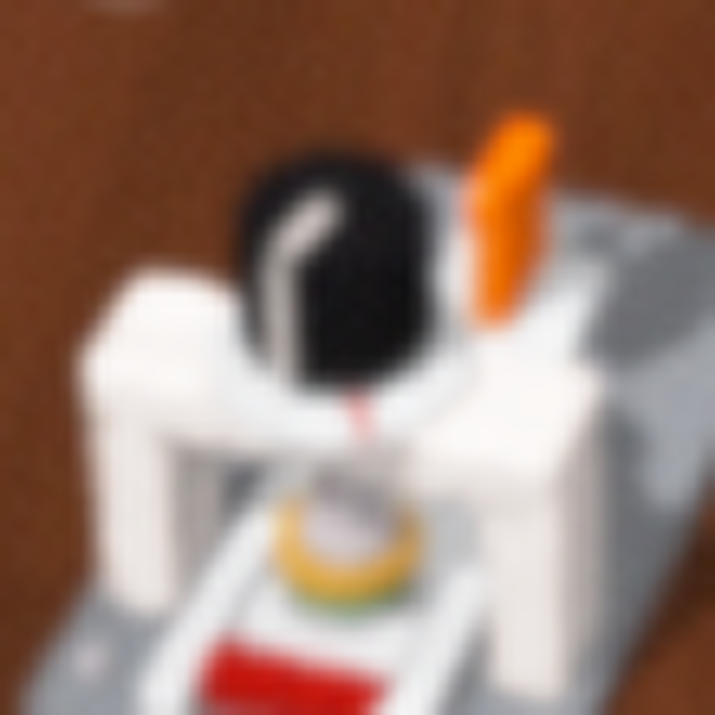

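View pics/w16.png

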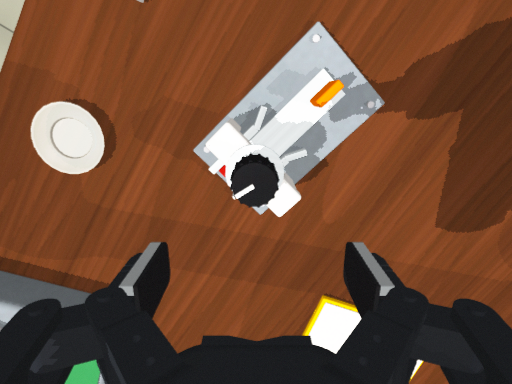

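View pics/s16.png

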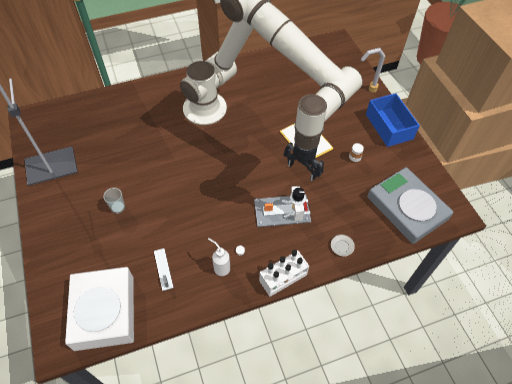

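step_arm([
  [0, 0, 0, 0, 0, 0],
  [0, 0, 0, 0, 0, 0],
  [0, 0, 0, 0, 0, 0],
  [0, 0, 0, 0, 0, 0],
  [0, 0, 0, 0, 0, 0],
  [0, 0, 0, 0, 0, 0],
])

```text
clock: 20.8
position: [639.8, 182.1, 217.6]
ee_rot: [0.874, -0.486, -0.0, -0.0]
contact_force: [0.6, 0.4, -0.5]
gripper_width: 85.6
```

```bash
python3 - <<'E'
from red import *
d,s=shot("side","d17"); red("d17.npz",225,225,20,15)
d,s=shot("scene","s17")
a=load("scene0.npz")["image"].astype(int);b=d["image"].astype(int)
for n,(x,y,w,h) in dict(spare=(150,245,30,50),bottle=(205,235,28,45),cap=(232,243,16,14),beaker=(102,186,28,30),jar=(346,142,20,22)).items():
    print(n,(np.abs(a-b).max(2)[y:y+h,x:x+w]>40).sum())
E
```

```text
20.85 [639.8 182.2 217.6] [ 0.874 -0.486  0.    -0.   ] [ 0.52   0.446  0.138 -0.    -1.262  0.036] [0.4 0.  0.4] 85.21245107778135
d17.npz 3 [242.1 225. ] [608.6 177.7  90. ] r 32.1 ang -172.3
d17.npz 7 [232.4 231.6] [633.  208.4  90. ] r 27.4 ang 105.6
20.9 [639.8 182.1 217.7] [ 0.874 -0.486  0.    -0.   ] [ 0.52   0.446  0.138 -0.    -1.262  0.036] [-0.2  0.4  0.8] 85.4423724044337
spare 0
bottle 0
cap 0
beaker 0
jar 0
```

The collar mark is steady and none of the other things have moved. Handing in.

```bash
python3 -c "
from bench import arm
print(arm.job_done())"
```

```text
the job is handed in; nothing more can be done
None
```

The carrier is home against the red stop and let go, the foot is down on the cell, and the job was handed in at about 21 s of the 72 s allowed. No verdict was reported.

- **Carrier:** I slid it in between the rails until it met the stop with about 5.5 N. The grip then measured 110 mm from the knob axis, which is the home position, and the side view showed the nose at the stop.
- **Knob:** I turned it clockwise by 2.03 rad in total. Wrist torque levelled off near 0.5 N m as the clutch slipped. Over the last 0.31 rad the collar mark stayed still while the knob turned.
- **Final slip:** The side picture after release gave about 0.79 rad. The turn count gave about 0.74 rad. Both are well inside 0.33–1.35 rad.
- **Other things:** Before-and-after pictures showed no change at the spare, bottle, cap, beaker or jar. The gripper was open and well clear of everything at hand-in.

**Less certain:** When the fingers let go, the collar turned back about 3–5°, then held steady for half a second. That should leave roughly 33 N of clamping, above the 20 N needed, but I worked this out from the stated torques and did not measure it. Also, the collar turned only about 1.3 rad in the pictures. The task description implies at least 1.45 rad, so my reading may be off by around 0.1 rad.

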